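# Lock the sandwich press and click its browning wheel up one notch

### The job

Get the sandwich press ready to toast: first push the red-tipped locking lever on its lid round until it is fully home against its keeper, then turn the knurled browning wheel clockwise by fingertip friction until it clicks into the next notch, from low to medium and no further. Only push and rub with the fingers, never straddle the wheel or the lever's tab to pinch it; leave the other things on the ledge where they are and take the hand away at the end.

Things in the scene. Friction and masses are not known exactly. Their poses are not given: they have to be found in the camera images.
- press: Chrome sandwich press, fixed, lid closed. Origin under it, z up, x to its back, y to the left. Plates block x +-120 mm, y -70 to 190, flat lid top at z 109; lid's black lip handle reaches out to x -147 at z 80 to 96. Black control pod x +-105, y -186 to -70, deck at z 69. Lever's keeper: dark block 22 x 12 mm at x -98, y 34, top z 122.
- wheel_axis (a point): Centre of the browning wheel's flat top face, on its vertical axis, z 84 mm, at x -30, y -128 in the press frame. Black knurled disc with white pointer line, 76 mm across, 15 mm proud of the deck; the lid's side (25 mm taller) is 58 mm from the axis towards +y. The point's axes are the press's and do not turn with the wheel.
- wheel (a joint): Wheel angle, rad, grows clockwise from above. Spring notches 0 low (start), 0.7 medium (pointer straight to the front, at the middle orange dot), 1.4 high; ridges at 0.35 and 1.05; let go, it drops into the nearest notch. Takes about 0.02 N m: a fingertip pressed 8 to 15 N on the top face 25 mm off the axis and moved along the arc carries it (press harder if it slips).
- lever_pivot (a point): Point on the lever's vertical hinge axis, 122 mm above the ledge, at x -30, y 50 mm in the press frame; axes as the press.
- lever_tab (a point): Centre of the top face of the lever's upright red tab, a 16 mm round post 144 mm above the ledge and about 28 mm clear above the lid top, 75 mm from the hinge axis. It moves with the lever.
- lever (a joint): Angle of the chrome locking lever in rad, growing anticlockwise seen from above; 0 to 1.2. It starts between 0 and 0.25; at 1.2 it is at its stop, pointing straight to the front (-x of the press), locked. Stiff hinge of 0.06 N m (about 1 N at the tab), stays where it is left.
- fork: Steel fork lying flat in front of the press, 170 mm long, 5 mm thick; origin at its middle on the ledge. Leave alone.
- spatula: Red plastic spatula lying flat to the right of the press, along x. Leave alone.
- plate: Glass plate, 190 mm across, 18 mm high; origin under its centre. Leave alone.
- coaster: Round bamboo coaster, 96 mm across, 9 mm thick; origin under its centre. Leave alone.
- butter_dish: Closed white ceramic butter dish, 100 x 160 mm, 71 mm high with its blue knob; origin under its centre. Leave alone.
- mug: Blue mug, 80 mm across, 90 mm high; origin under its centre. Leave alone.

How it is judged:
By the outcome, as a careful person would: the job done as asked, in the order asked, and still so for the second after the job is handed in, with the robot touching nothing.
It also fails if it takes over 45 s, if anything falls off the work surface, if the arm or the gripper's body presses on something with over 40 N, if the wrist force passes 120 N, or if a joint passes its speed limit or range.

### The arm

A 6-joint arm with a two-finger parallel gripper is mounted at the origin on the work surface. World frame = base frame: x ahead of the robot, y to its left, z up, the work surface at z = 0. Lengths are in m, angles in rad, forces in N, time in s.
With the tool pointing down it reaches from about 0.35 to 0.975 m from the base axis. Payload 7.1 kg.
Tool frame: the origin (TCP) lies between the finger pads; the fingertips stand 17 mm ahead of it and the grasp point (between the pads) lies 2 mm behind it; z points along the fingers, y is the line along which they close (so a half turn about z gives the same grasp; the last joint's range is limited). The gripper opens to 88 mm and grips with 3 to 60 N. Pads are 20 mm wide; open, the fingers measure 115 mm over their backs; the gripper's body (75 mm by 178 mm) begins 61 mm behind the grasp point.
Start: joints at [-1.283, 0.423, 1.63, -0, 1.089, -0.019], TCP at [0.189, -0.596, 0.24] pointing down, gripper open.
Joint ranges: [-3, 3], [-0.9, 2.11], [0.09, 2.58], [-1.31, 4.45], [0.11, 2.69], [-2.54, 2.54]. Speed limits (rad/s): [2.39, 2.39, 3.01, 3.14, 3.14, 3.14].

### API

Orientations are given as [roll, pitch, yaw] about the fixed x, y, z axes, in that order (R = Rz(yaw) Ry(pitch) Rx(roll)).
In Python, from cell import read_state, grab_frame, calibration, job_done gives the robot as it stands. The module is installed in compiled form; this text tells all that it offers.
- The arm moves only by the tool send_rows, never from a script. Its argument "targets" is a list of rows, each a list of 7 numbers: the shift along the tool's x, y, z in units of 100 cm (1.0 is 100 cm), then the turn, a rotation vector about the tool's x, y, z in units of 180 degrees (1.0 is 180 degrees), then the closure, from -1 (fully open) to 1 (shut), so that 0 is half open. In form: [[tx, ty, tz, wx, wy, wz, grip], ...]. A call has 1 to 20 rows; each row shifts and turns the commanded pose from where the row before left it, along the tool's axes as they then stand; what a row does not reach is not made up. A row lasts 1/10 s, in which the tool goes at most 50 mm and 8.59 degrees, less where a joint would pass 70% of its speed; a pose out of reach is approached as far as the arm can. A call with a number of a shift or a turn outside -1 to 1 is refused whole. A call with a gripper value outside its range is refused whole. The fingers move at their own pace and stop on an object; the grip force is fixed at half the most. Time passes only in rows, so rows that do not move let the fingers close. It gives the time, the measured TCP pose, the force, the opening and the grip force at its end, in the units of the state.
- read_state(): the state, without advancing time (a new reading comes with each control period).
- grab_frame(name): name is "scene" or "top"; returns (picture, depth): 400x640x3 uint8, red, green, blue; 400x640 float32, m along the optical axis (not along the pixel's ray), 0 where there is no reading.
- calibration(name): a dict with "fx", "fy", "cx", "cy" (pixels), "world_from_camera" (4x4, takes a point from camera to world coordinates). Camera axes: x right, y up, looking along -z (the intrinsics and any distortion apply to the point x, -y, -z); pixel columns grow to the right and rows downward; lengths in m; the calibration is good to about 2 mm. A picture is of the moment at which its call begins. calibration takes no time and is no camera call.
- job_done(): hands the job in; it is judged then, once.
The state is a dict: "time": time; "joint_positions": joint angles; "joint_vel": joint speeds; "joint_torque": joint torques, N m; "tcp_pos": TCP position; "tool_rot": TCP orientation; "ft_force": force on the tool from outside, world axes, zero at the start; "wrist_torque": the same for the moment, N m; "width": finger opening in m; "grip_force": force on a finger pad.
Only numpy, scipy, OpenCV 4.12 (cv2) and the standard library are available. Lean on these libraries where they do the work, as an engineer would, in place of code of your own. Each camera call takes 0.05 s, during which the arm holds its last target. There are 200 camera calls.

## Working session

There is one attempt and no reset: what is moved stays moved. The work goes in short steps, Python scripts to look and compute and a tool call to move; the robot and the scene stay as the last step left them, time stands still between calls to the robot, and variables do not carry over. Pictures are saved under pics/ and viewed, at most 10 in all, crops included, and the job is handed in when it is done.

Besides the shell and the picture viewer there is one more tool, called after "Emit:" in YAML: its name, and indented under it one key for each argument. send_rows: Moves the arm, as the interface text tells. Its arguments: {"type":"object","properties":{"targets":{"type":"array"}},"required":["targets"]}

```bash
mkdir -p pics
cat > h.py <<'E'
import numpy as np, cv2
from cell import *
def world(name, depth):
    c=calibration(name); v,u=np.mgrid[0:400,0:640]
    P=np.stack([(u-c["cx"])/c["fx"]*depth, -(v-c["cy"])/c["fy"]*depth, -depth],-1)
    M=np.array(c["world_from_camera"]); return P@M[:3,:3].T+M[:3,3]
E
python3 - <<'E'
from h import *
for n in("scene","top"):
    p,d=grab_frame(n); np.savez(f"{n}0.npz",p=p,d=d); cv2.imwrite(f"pics/{n}0.png",p[:,:,::-1])
    c=calibration(n);print({k:np.round(v,3).tolist() for k,v in c.items()})
s=read_state();print(s)
E
```

```text
{'fx': 371.972, 'fy': 371.972, 'cx': 320.325, 'cy': 197.173, 'world_from_camera': [[-0.849, -0.456, 0.268, 0.833], [0.529, -0.72, 0.45, 0.546], [-0.012, 0.523, 0.852, 1.2], [0.0, 0.0, 0.0, 1.0]]}
{'fx': 410.067, 'fy': 410.067, 'cx': 320.166, 'cy': 195.441, 'world_from_camera': [[0.016, 0.998, -0.065, 0.431], [-0.999, 0.014, -0.029, -0.048], [-0.028, 0.065, 0.997, 1.231], [0.0, 0.0, 0.0, 1.0]]}
{'time': 0.1, 'joint_positions': array([-1.28302874e+00,  4.23768296e-01,  1.63062789e+00,  1.00721872e-05,
        1.08859210e+00, -1.89877943e-02]), 'joint_vel': array([-0.00099749, -0.00155894, -0.00027135, -0.0017793 , -0.00102384,
        0.00021824]), 'joint_torque': array([ 9.79108117e-04, -5.45611882e+01, -2.74323696e+01,  6.45881100e-02,
        1.88036263e-02, -2.21358846e-05]), 'tcp_pos': array([ 0.1886248 , -0.59534382,  0.23897137]), 'tool_rot': array([-3.14019745e+00, -3.54138817e-05,  3.06750681e-01]), 'ft_force': array([ 0.18216806, -0.1364726 , -0.32244185]), 'wrist_torque': array([ 0.01114159, -0.00926195,  0.02011483]), 'grip_force': 0.0, 'width': 0.08784403837794823}
```

View pics/top0.png

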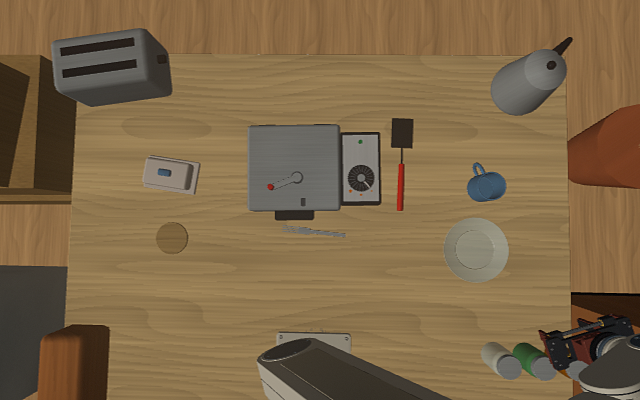

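View pics/scene0.png

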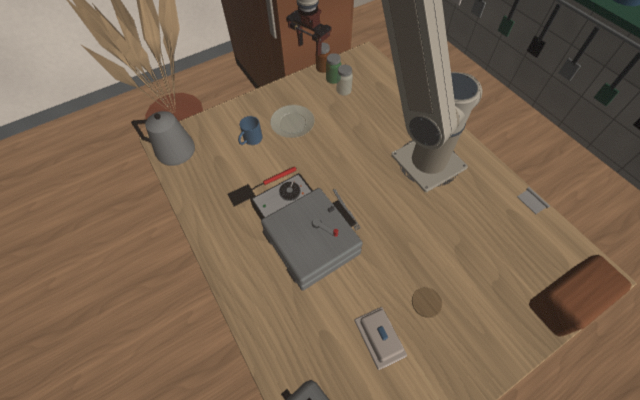

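Top view: press with its lid at (248–340, 125–210), red lever tab at (270,187), hinge at (297,178), keeper at (303,202), wheel at (361,178), fork at (313,231). The scene view agrees.

Run:
```python
from h import *
def ray(n,u,v,z):
    c=calibration(n);M=np.array(c["world_from_camera"]);r=M[:3,:3]@np.array([(u-c["cx"])/c["fx"],-(v-c["cy"])/c["fy"],-1]);o=M[:3,3];return o+r*(z-o[2])/r[2]
D={}
for n,box,wbox in(("top",(255,285,175,200),(342,380,160,195)),("scene",(325,345,222,245),(275,305,178,204))):
    f=np.load(n+"0.npz");p=f["p"].astype(int);d=f["d"];W=world(n,d);D[n]=W
    red=(p[...,0]>120)&(p[...,1]<70)&(p[...,2]<70);m=np.zeros_like(red);m[box[2]:box[3],box[0]:box[1]]=1
    red&=m>0; v,u=np.nonzero(red); z=W[red][:,2]; print(n,"red",len(u),u.mean(),v.mean(),"z",z.min(),np.median(z),z.max())
    t=red&(W[...,2]>np.percentile(z,90)-.004)
    v,u=np.nonzero(t);print(" tab",ray(n,u.mean(),v.mean(),.144),W[t].mean(0))
    a=np.zeros_like(red);a[wbox[2]:wbox[3],wbox[0]:wbox[1]]=1
    w=(a>0)&(W[...,2]>.077)&(W[...,2]<.095)
    v,u=np.nonzero(w);(cx,cy),r=cv2.minEnclosingCircle(np.stack([u,v],1).astype(np.float32))
    print(" wheel n",len(u),"z",np.median(W[w][:,2]),"ray mean",ray(n,u.mean(),v.mean(),.084),"circ",ray(n,cx,cy,.084),r)
    lid=(abs(W[...,2]-.109)<.006)&(p.max(-1)<200); lid=cv2.morphologyEx(lid.astype(np.uint8),cv2.MORPH_OPEN,np.ones((7,7)))
    k,l,s,_=cv2.connectedComponentsWithStats(lid);i=1+s[1:,4].argmax()
    v,u=np.nonzero(l==i);P=np.array([ray(n,a,b,.109)[:2] for a,b in zip(u,v)],np.float32)
    print(" lid",cv2.minAreaRect(P),"z",np.median(W[l==i][:,2]))
f=np.load("top0.npz")["p"]
cv2.imwrite("pics/crop.png",cv2.resize(f[118:242,240:420,::-1],None,fx=4.4,fy=4.4,interpolation=cv2.INTER_CUBIC))
```

```text
top red 22 269.59090909090907 186.4090909090909 z 0.10690423107486957 0.1445242949679364 0.14885874707421465
 tab [0.5246667  0.11788951 0.144     ] [0.5245438  0.11767111 0.14542989]
 wheel n 561 z 0.08368854106814494 ray mean [ 0.55688381 -0.12906468  0.084     ] circ [ 0.55684817 -0.12889004  0.084     ] 13.643157958984375Traceback (most recent call last):
  File "<stdin>", line 17, in <module>
  File "<stdin>", line 3, in ray
ValueError: time passes only in moves, steps and waits
```

```bash
cat >> h.py <<'E'
C={}
def ray(n,u,v,z):
    if n not in C: C[n]=calibration(n)
    c=C[n];M=np.array(c["world_from_camera"]);r=M[:3,:3]@np.array([(u-c["cx"])/c["fx"],-(v-c["cy"])/c["fy"],-1]);o=M[:3,3];return o+r*(z-o[2])/r[2]
E
python3 - <<'E'
from h import *
for n,box,wbox in(("top",(255,285,175,200),(342,380,160,195)),("scene",(325,345,222,245),(275,305,178,204))):
    f=np.load(n+"0.npz");p=f["p"].astype(int);d=f["d"];W=world(n,d)
    red=(p[...,0]>120)&(p[...,1]<70)&(p[...,2]<70);m=np.zeros_like(red);m[box[2]:box[3],box[0]:box[1]]=1
    red&=m>0; z=W[red][:,2]
    t=red&(W[...,2]>.139)
    v,u=np.nonzero(t);print(n," tab",len(u),ray(n,u.mean(),v.mean(),.144),W[t].mean(0))
    a=np.zeros_like(red);a[wbox[2]:wbox[3],wbox[0]:wbox[1]]=1
    w=(a>0)&(W[...,2]>.077)&(W[...,2]<.095)
    v,u=np.nonzero(w)
    print(" wheel n",len(u),"z",np.median(W[w][:,2]),"ray mean",ray(n,u.mean(),v.mean(),.084))
    lid=(abs(W[...,2]-.109)<.006)&(p.max(-1)<200); lid=cv2.morphologyEx(lid.astype(np.uint8),cv2.MORPH_OPEN,np.ones((7,7)))
    k,l,s,_=cv2.connectedComponentsWithStats(lid);i=1+s[1:,4].argmax()
    v,u=np.nonzero(l==i);P=np.array([ray(n,a,b,.109)[:2] for a,b in zip(u,v)],np.float32)
    print(" lid",cv2.minAreaRect(P),"z",np.median(W[l==i][:,2]))
f=np.load("top0.npz")["p"]
cv2.imwrite("pics/crop.png",cv2.resize(f[118:242,240:420,::-1],None,fx=4.4,fy=4.4,interpolation=cv2.INTER_CUBIC))
E
```

```text
top  tab 21 [0.52364214 0.11812824 0.144     ] [0.5235963  0.11805056 0.14451607]
 wheel n 561 z 0.08368854106814494 ray mean [ 0.55688381 -0.12906468  0.084     ]
 lid ((0.5820611119270325, 0.059794068336486816), (0.2336423546075821, 0.25333499908447266), 0.8688797950744629) z 0.10877675216510063
scene  tab 12 [0.52598367 0.12037751 0.144     ] [0.52586652 0.12020885 0.14360115]
 wheel n 303 z 0.08328327984299921 ray mean [ 0.56075695 -0.12493158  0.084     ]
 lid ((0.5866649746894836, 0.06350330263376236), (0.2356186956167221, 0.25640586018562317), 1.5099294185638428) z 0.10863295361521641
```

View pics/crop.png

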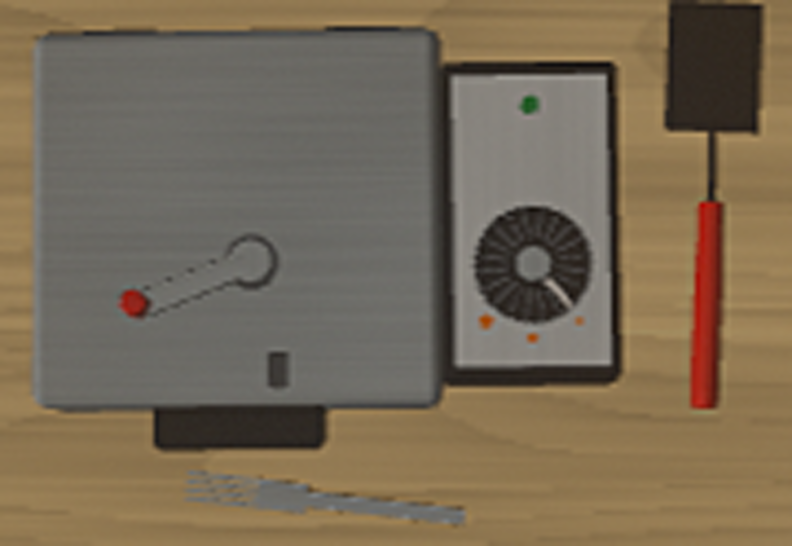

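Crop: lever at about 113° (near 0), with the tab at crop (134,303) and pivot at (250,262). The pointer faces front-right (low), and the keeper is at (279,370). Press origin is about (0.586, 0.001) with yaw about 1.2°. The pivot is about (0.5545, 0.051), and the tab-to-pivot distance of 74 mm matches the 75 given.

I'll close the fingers and travel high to a spot behind the tab.

Emit:
send_rows:
  targets:
    - [0.0282, -0.029, 0, 0, 0, 0, 1]
    - [0.0282, -0.029, 0, 0, 0, 0, 1]
    - [0.0282, -0.029, 0, 0, 0, 0, 1]
    - [0.0282, -0.029, 0, 0, 0, 0, 1]
    - [0.0282, -0.029, 0, 0, 0, 0, 1]
    - [0.0282, -0.029, 0, 0, 0, 0, 1]
    - [0.0282, -0.029, 0, 0, 0, 0, 1]
    - [0.0282, -0.029, 0, 0, 0, 0, 1]
    - [0.0282, -0.029, 0, 0, 0, 0, 1]
    - [0.0282, -0.029, 0, 0, 0, 0, 1]
    - [0.0282, -0.029, 0, 0, 0, 0, 1]
    - [0.0282, -0.029, 0, 0, 0, 0, 1]
    - [0.0282, -0.029, 0, 0, 0, 0, 1]
    - [0.0282, -0.029, 0, 0, 0, 0, 1]
    - [0.0282, -0.029, 0, 0, 0, 0, 1]
    - [0.0282, -0.029, 0, 0, 0, 0, 1]
    - [0.0282, -0.029, 0, 0, 0, 0, 1]
    - [0.0282, -0.029, 0, 0, 0, 0, 1]
    - [0.0282, -0.029, 0, 0, 0, 0, 1]
    - [0.0282, -0.029, 0, 0, 0, 0, 1]

```text
time: 2.1
tcp_pos: [0.5515, 0.1291, 0.2394]
tool_rot: [3.142, 0.001, 0.307]
ft_force: [0.4, -0.5, 0.3]
width: 0.0004
grip_force: 0.0
```

Emit:
send_rows:
  targets:
    - [0, 0, 0.019, 0, 0, 0, 1]
    - [0, 0, 0.019, 0, 0, 0, 1]
    - [0, 0, 0.019, 0, 0, 0, 1]
    - [0, 0, 0.019, 0, 0, 0, 1]
    - [0, 0, 0.019, 0, 0, 0, 1]
    - [0, 0, 0, 0, 0, 0, 1]
    - [-0.00454, -0.00107, 0, 0, 0, -0.0191, 1]
    - [-0.00454, -0.00107, 0, 0, 0, -0.0191, 1]
    - [-0.00454, -0.00107, 0, 0, 0, -0.0191, 1]
    - [-0.00454, -0.00107, 0, 0, 0, -0.0191, 1]
    - [-0.00454, -0.00107, 0, 0, 0, -0.0191, 1]
    - [-0.00454, -0.00107, 0, 0, 0, -0.0191, 1]

```text
time: 3.3
tcp_pos: [0.5246, 0.1215, 0.1457]
tool_rot: [3.141, -0.001, 0.669]
ft_force: [0.4, 1.7, 0.3]
width: 0.0003
grip_force: 0.5
```

Run:
```python
from h import *
p,d=grab_frame("scene"); cv2.imwrite("pics/s1.png",cv2.resize(p[150:300,220:420,::-1],None,fx=3,fy=3))
```

```text
(no output)
```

View pics/s1.png

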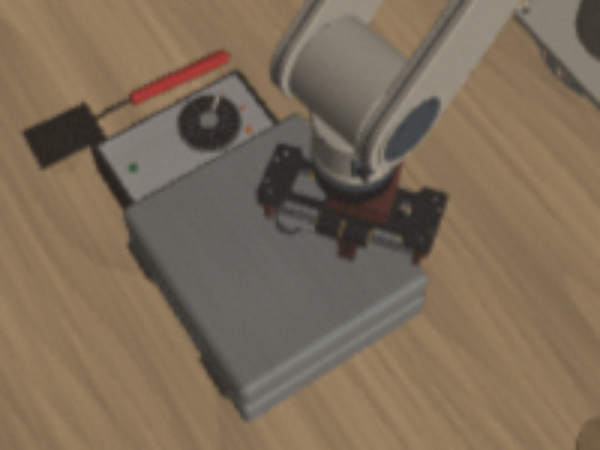

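The picture shows the closed fingers behind the tab at about (345,245) in the crop, and the force of about 1.7 N says they are in contact. I'll carry on along the arc.

Emit:
send_rows:
  targets:
    - [-0.00454, -0.00107, 0, 0, 0, -0.0191, 1]
    - [-0.00454, -0.00107, 0, 0, 0, -0.0191, 1]
    - [-0.00454, -0.00107, 0, 0, 0, -0.0191, 1]
    - [-0.00454, -0.00107, 0, 0, 0, -0.0191, 1]
    - [-0.00454, -0.00107, 0, 0, 0, -0.0191, 1]
    - [-0.00454, -0.00107, 0, 0, 0, -0.0191, 1]
    - [-0.00454, -0.00107, 0, 0, 0, -0.0191, 1]
    - [-0.00454, -0.00107, 0, 0, 0, -0.0191, 1]
    - [-0.00454, -0.00107, 0, 0, 0, -0.0191, 1]
    - [-0.00454, -0.00107, 0, 0, 0, -0.0191, 1]
    - [-0.00454, -0.00107, 0, 0, 0, -0.0191, 1]
    - [-0.00454, -0.00107, 0, 0, 0, -0.0191, 1]
    - [-0.00454, -0.00107, 0, 0, 0, -0.0191, 1]
    - [-0.00454, -0.00107, 0, 0, 0, -0.0191, 1]

```text
time: 4.75
tcp_pos: [0.4812, 0.0747, 0.1454]
tool_rot: [3.141, -0.0, 1.508]
ft_force: [-0.8, 1.4, 0.8]
width: 0.0005
grip_force: 0.6
```

Emit:
send_rows:
  targets:
    - [-0.002, 0, 0, 0, 0, -0.009, 1]
    - [-0.002, 0, 0, 0, 0, -0.009, 1]
    - [-0.002, 0, 0, 0, 0, -0.008, 1]
    - [-0.001, 0, 0, 0, 0, 0, 1]

```text
time: 5.15
tcp_pos: [0.4812, 0.0676, 0.1452]
tool_rot: [3.141, -0.0, 1.588]
ft_force: [-0.8, 0.6, 0.2]
width: 0.0004
grip_force: 0.4
```

Emit:
send_rows:
  targets:
    - [-0.001, 0, 0, 0, 0, 0, 1]
    - [0, 0, 0, 0, 0, 0, 1]

```text
time: 5.35
tcp_pos: [0.4813, 0.0666, 0.1449]
tool_rot: [3.141, -0.0, 1.588]
ft_force: [0.8, -0.2, 0.2]
width: 0.0007
grip_force: 0.2
```

Emit:
send_rows:
  targets:
    - [-0.001, 0, 0, 0, 0, 0, 1]
    - [0, 0, 0, 0, 0, 0, 1]

```text
time: 5.55
tcp_pos: [0.4812, 0.0663, 0.1449]
tool_rot: [3.141, -0.001, 1.588]
ft_force: [0.2, 5.9, 1.6]
width: 0.0001
grip_force: 2.8
```

Emit:
send_rows:
  targets:
    - [-0.001, 0, 0, 0, 0, 0, 1]
    - [0, 0, 0, 0, 0, 0, 1]
    - [0, 0, 0, 0, 0, 0, 1]

```text
time: 5.85
tcp_pos: [0.4813, 0.0661, 0.1449]
tool_rot: [3.141, -0.002, 1.587]
ft_force: [-0.4, 9.5, 1.3]
width: 0.0006
grip_force: 5.2
```

Emit:
send_rows:
  targets:
    - [0.006, 0, 0, 0, 0, 0, 1]
    - [0.006, 0, 0, 0, 0, 0, 1]
    - [0, 0, -0.025, 0, 0, 0, 1]
    - [0, 0, -0.025, 0, 0, 0, 1]
    - [0, 0, -0.025, 0, 0, 0, 1]
    - [0, 0, -0.025, 0, 0, 0, 1]
    - [-0.029, 0.0092, 0, 0, 0, 0, 1]
    - [-0.029, 0.0092, 0, 0, 0, 0, 1]
    - [-0.029, 0.0092, 0, 0, 0, 0, 1]
    - [-0.029, 0.0092, 0, 0, 0, 0, 1]
    - [-0.029, 0.0092, 0, 0, 0, 0, 1]
    - [-0.029, 0.0092, 0, 0, 0, 0, 1]
    - [-0.029, 0.0092, 0, 0, 0, 0, 1]
    - [-0.029, 0.0092, 0, 0, 0, 0, 1]
    - [0, 0, 0, 0, 0, 0, 1]

```text
time: 7.35
tcp_pos: [0.5595, -0.1568, 0.2445]
tool_rot: [3.141, 0.001, 1.586]
ft_force: [0.4, 0.3, -0.3]
width: 0.0003
grip_force: 0.0
```

Run:
```python
from h import *
p,d=grab_frame("scene"); cv2.imwrite("pics/s2.png",cv2.resize(p[150:300,220:420,::-1],None,fx=3,fy=3))
W=world("scene",d);q=p.astype(int)
t=(q[...,0]>120)&(q[...,1]<70)&(q[...,2]<70)&(abs(W[...,2]-.143)<.004)&(abs(W[...,0]-.5)<.1)&(abs(W[...,1]-.05)<.08)
v,u=np.nonzero(t);print(len(u),ray("scene",u.mean(),v.mean(),.144))
print(read_state()["tcp_pos"],read_state()["tool_rot"])
```

```text
12 [0.48075103 0.05070982 0.144     ]
[ 0.55866215 -0.15525273  0.24431298] [-3.14119986e+00  2.07760234e-04  1.58623081e+00]
```

View pics/s2.png

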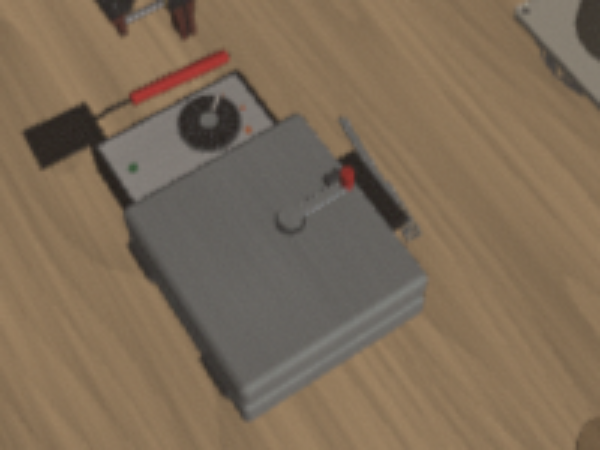

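The lever points straight to the front against its keeper: tab at crop (347,177), measured (0.481, 0.051) against the expected (0.480, 0.0495). Next, down to the wheel.

Emit:
send_rows:
  targets:
    - [0.0025, 0, 0.02, 0, 0, 0, 1]
    - [0, 0, 0.03, 0, 0, 0, 1]
    - [0, 0, 0.03, 0, 0, 0, 1]
    - [0, 0, 0.03, 0, 0, 0, 1]
    - [0, 0, 0.02, 0, 0, 0, 1]
    - [0, 0, 0.006, 0, 0, 0, 1]
    - [0, 0, 0.002, 0, 0, 0, 1]
    - [0, 0, 0, 0, 0, 0, 1]

```text
time: 8.2
tcp_pos: [0.5589, -0.1512, 0.1074]
tool_rot: [3.141, 0.0, 1.589]
ft_force: [0.0, -0.4, 0.3]
width: 0.0008
grip_force: 0.0
```

Emit:
send_rows:
  targets:
    - [0, 0, 0.002, 0, 0, 0, 1]
    - [0, 0, 0.001, 0, 0, 0, 1]
    - [0, 0, 0, 0, 0, 0, 1]

```text
time: 8.5
tcp_pos: [0.5587, -0.1516, 0.1042]
tool_rot: [3.141, 0.0, 1.588]
ft_force: [0.1, -0.3, 0.5]
width: 0.0005
grip_force: 0.0
```

Emit:
send_rows:
  targets:
    - [0, 0, 0.001, 0, 0, 0, 1]
    - [0, 0, 0, 0, 0, 0, 1]

```text
time: 8.7
tcp_pos: [0.5585, -0.1516, 0.1028]
tool_rot: [3.141, 0.0, 1.588]
ft_force: [0.6, -0.8, 0.2]
width: 0.0004
grip_force: 0.0
```

Emit:
send_rows:
  targets:
    - [0, 0, 0.001, 0, 0, 0, 1]
    - [0, 0, 0, 0, 0, 0, 1]

```text
time: 8.9
tcp_pos: [0.5583, -0.1515, 0.1015]
tool_rot: [-3.141, -0.0, 1.588]
ft_force: [0.2, -0.7, -0.1]
width: 0.0003
grip_force: 0.0
```

Emit:
send_rows:
  targets:
    - [0, 0, 0.001, 0, 0, 0, 1]
    - [0, 0, 0, 0, 0, 0, 1]

```text
time: 9.1
tcp_pos: [0.5586, -0.1516, 0.1013]
tool_rot: [3.141, 0.0, 1.589]
ft_force: [-1.5, 1.0, 5.7]
width: 0.0004
grip_force: 3.1
```

Emit:
send_rows:
  targets:
    - [0, 0, 0.001, 0, 0, 0, 1]
    - [0, 0, 0, 0, 0, 0, 1]

```text
time: 9.3
tcp_pos: [0.5588, -0.1516, 0.1011]
tool_rot: [3.141, 0.0, 1.589]
ft_force: [-4.5, 0.9, 12.6]
width: 0.0003
grip_force: 6.9
```

Emit:
send_rows:
  targets:
    - [0, -0.00125, 0, 0, 0, 0.016, 1]
    - [0, -0.00125, 0, 0, 0, 0.016, 1]
    - [0, -0.00125, 0, 0, 0, 0.016, 1]
    - [0, -0.00125, 0, 0, 0, 0.016, 1]
    - [0, -0.00125, 0, 0, 0, 0.016, 1]
    - [0, -0.00125, 0, 0, 0, 0.016, 1]

```text
time: 9.9
tcp_pos: [0.553, -0.1512, 0.1012]
tool_rot: [3.137, -0.0, 1.285]
ft_force: [0.8, -0.6, 9.3]
width: 0.0003
grip_force: 4.4
```

Emit:
send_rows:
  targets:
    - [0, -0.00125, 0, 0, 0, 0.016, 1]
    - [0, -0.00125, 0, 0, 0, 0.016, 1]
    - [0, -0.00125, 0, 0, 0, 0.016, 1]
    - [0, -0.00125, 0, 0, 0, 0.016, 1]

```text
time: 10.3
tcp_pos: [0.5484, -0.1496, 0.1012]
tool_rot: [3.137, -0.001, 1.084]
ft_force: [2.2, -0.2, 8.3]
width: 0.0006
grip_force: 4.2
```

Emit:
send_rows:
  targets:
    - [0, -0.00125, 0, 0, 0, 0.016, 1]
    - [0, -0.00125, 0, 0, 0, 0.016, 1]
    - [0, -0.00125, 0, 0, 0, 0.016, 1]
    - [0, -0.00125, 0, 0, 0, 0.016, 1]

```text
time: 10.7
tcp_pos: [0.5443, -0.147, 0.1012]
tool_rot: [3.137, -0.002, 0.883]
ft_force: [2.4, -0.9, 8.2]
width: 0.0001
grip_force: 4.1
```

Run:
```python
from h import *
p,d=grab_frame("scene"); cv2.imwrite("pics/s3.png",cv2.resize(p[150:240,240:360,::-1],None,fx=5,fy=5,interpolation=cv2.INTER_CUBIC))
```

```text
(no output)
```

View pics/s3.png

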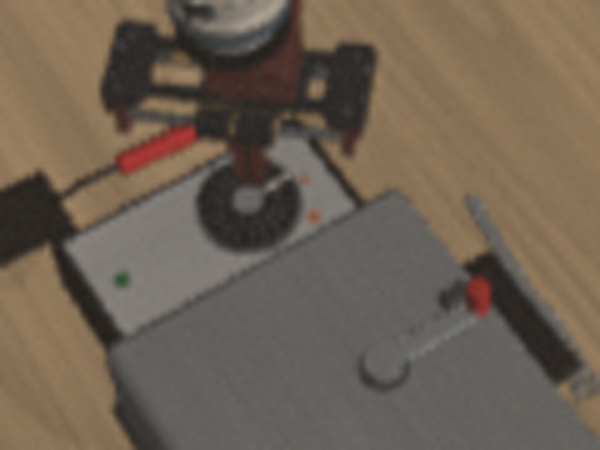

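The wheel pointer now runs from about (248,201) to (285,180), parallel to the lid's side edge, so it faces straight to the front (medium). I'll lift straight up and clear.

Emit:
send_rows:
  targets:
    - [0, 0, -0.004, 0, 0, 0, 1]
    - [0, 0, -0.01, 0, 0, 0, 1]
    - [0, 0, -0.03, 0, 0, 0, 1]
    - [0, 0, -0.035, 0, 0, 0, 1]
    - [0, 0, -0.035, 0, 0, 0, 1]
    - [0, 0, -0.035, 0, 0, 0, 1]
    - [-0.03, 0.03, 0, 0, 0, 0, 1]
    - [-0.03, 0.03, 0, 0, 0, 0, 1]
    - [-0.03, 0.03, 0, 0, 0, 0, 1]
    - [-0.03, 0.03, 0, 0, 0, 0, 1]
    - [0, 0, 0, 0, 0, 0, 1]
    - [0, 0, 0, 0, 0, 0, 1]
    - [0, 0, 0, 0, 0, 0, 1]

```text
time: 12.05
tcp_pos: [0.5585, -0.314, 0.2486]
tool_rot: [-3.14, -0.0, 0.885]
ft_force: [0.9, -1.4, 0.0]
width: 0.0002
grip_force: 0.0
```

Run:
```python
from h import *
p,d=grab_frame("top"); cv2.imwrite("pics/t4.png",cv2.resize(p[118:242,240:420,::-1],None,fx=4.4,fy=4.4,interpolation=cv2.INTER_CUBIC))
p,d=grab_frame("scene"); cv2.imwrite("pics/s4.png",cv2.resize(p[150:240,240:360,::-1],None,fx=5,fy=5,interpolation=cv2.INTER_CUBIC))
```

```text
(no output)
```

View pics/t4.png

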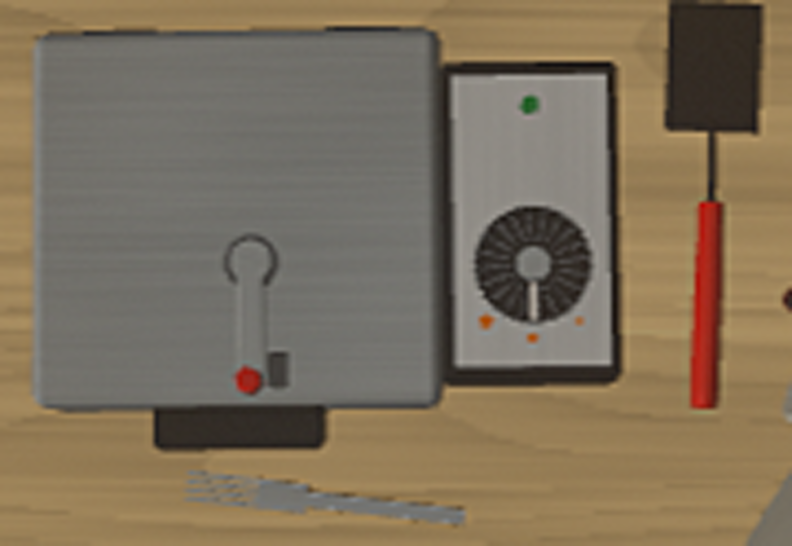

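View pics/s4.png

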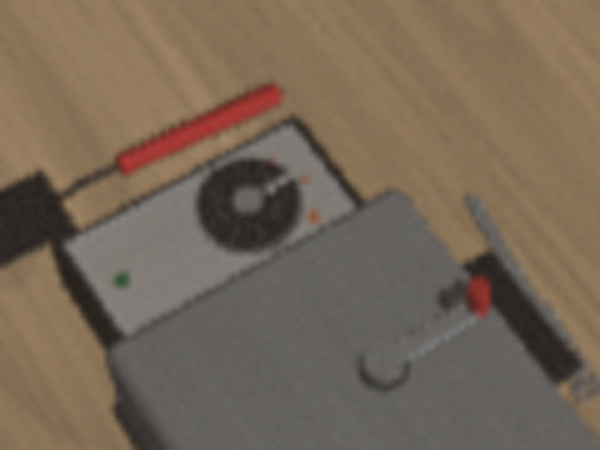

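The pointer at (534,300) lines up with the middle dot at (532,338). The lever is home, with its tab at (249,380) beside the keeper, and the other things have not moved.

```bash
python3 -c "from cell import job_done; print(job_done())"
```

```text
the job is handed in; nothing more can be done
None
```

The job is handed in: the lever is fully home against its keeper, the browning wheel sits at medium, nothing else was moved, and the hand is clear of the press.

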